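Bed the carved stones in their boards

TASK

Sort the five carved stones on the mason's bench into the three wooden boards: the two round-footed finials into the board with round recesses, the two square-footed pinnacles into the board with square recesses, and the half-column base, turned flat to flat, into the D-shaped recess. Each stone must stand upright, seated on the floor of its own recess, and the red candle glass must be left standing where it is.

Things in the scene. Friction and masses are not known exactly. Their poses are not given: they have to be found in the camera images.
- finial1: Small turned sandstone finial standing on a round foot, 68 mm tall, 0.18 kg: foot disc 56 mm diameter and 12 mm high; narrow neck 28 mm diameter; round cylindrical belly 38 mm diameter from 24 to 50 mm above the underside (grip here, about 37 mm up); domed top with a 12 mm button. Origin: centre of the underside, z up along its axis. One of two alike.
- finial2: Small turned sandstone finial standing on a round foot, 68 mm tall, 0.18 kg: foot disc 56 mm diameter and 12 mm high; narrow neck 28 mm diameter; round cylindrical belly 38 mm diameter from 24 to 50 mm above the underside (grip here, about 37 mm up); domed top with a 12 mm button. Origin: centre of the underside, z up along its axis. One of two alike.
- pinnacle1: Small carved sandstone pinnacle standing on a square foot, 76 mm tall, 0.19 kg: foot 50 x 50 mm, 14 mm high; square shaft 34 x 34 mm from 14 to 50 mm above the underside (grip across two parallel faces, about 35 mm up); above it a pyramid roof 44 mm square at its eaves. Origin: centre of the underside, z up, x and y square to the faces. One of two alike.
- pinnacle2: Small carved sandstone pinnacle standing on a square foot, 76 mm tall, 0.19 kg: foot 50 x 50 mm, 14 mm high; square shaft 34 x 34 mm from 14 to 50 mm above the underside (grip across two parallel faces, about 35 mm up); above it a pyramid roof 44 mm square at its eaves. Origin: centre of the underside, z up, x and y square to the faces. One of two alike.
- halfcolumn: Sandstone half-column base, 62 mm tall, 0.17 kg, D-shaped in plan: foot 50 x 50 mm, 14 mm high; step 40 x 40 mm up to 20 mm; shaft 32 x 32 mm from 20 to 62 mm (grip across y, about 38 mm up). Each D: flat face at -x, straight parallel sides at +y and -y, half-round end to +x centred on the origin axis. Origin: underside, 25 mm from the foot's flat, sides and round end; z up.
- board_round: Fixed flat wooden board, 100 x 170 mm (x by y), 20 mm thick, with two round recesses 66 mm in diameter centred at y = +45 and -45 mm, x = 0, 12 mm deep (recess floor 8 mm above the board's underside). Origin: centre of the board's underside, z up. For the two finials.
- board_square: Fixed flat wooden board, 100 x 170 mm (x by y), 20 mm thick, with two square recesses 60 x 60 mm, sides parallel to the board's, centred at y = +45 and -45 mm, x = 0, 12 mm deep (recess floor 8 mm above the board's underside). Origin: centre of the board's underside, z up. For the two pinnacles, in any quarter turn.
- board_dee: Fixed flat wooden board, 100 x 100 mm (x by y), 20 mm thick, with one D-shaped recess 60 x 60 mm: flat side at x = -30 mm, straight sides at y = +-30 mm, half-round end (radius 30) to +x centred on the origin, 12 mm deep (recess floor 8 mm above the board's underside). Origin: centre of the board's underside, z up. The half-column fits only with its +x along the board's +x.
- candle: Candle in a red glass, 62 mm in diameter, 78 mm tall, 0.35 kg, standing loose among the stones. Origin: centre of its underside. Not to be moved or knocked over.
There are look-alikes about, which are no part of the job. What is shaped like the board_dee but green is not meant. Leave any turquoise look-alike of the pinnacle1 alone.

How it is judged:
By the outcome, as a careful person would: the job done as asked, in the order asked, and still so for the second after the job is handed in, with the robot touching nothing.
It also fails if it takes over 122 s, if anything falls off the work surface, if the arm or the gripper's body presses on something with over 40 N, if the wrist force passes 120 N, or if a joint passes its speed limit or range.

ROBOT

A 6-joint arm with a two-finger parallel gripper is mounted at the origin on the work surface. World frame = base frame: x ahead of the robot, y to its left, z up, the work surface at z = 0. Lengths are in mm, angles in degrees, forces in N, time in s.
With the tool pointing down it reaches from about 350 to 850 mm from the base axis. Payload 8.1 kg.
Tool frame: the origin (TCP) lies at the very end of the fingers, on their centre line; the grasp point (between the pads) lies 19 mm behind it; z points along the fingers, y is the line along which they close (so a half turn about z gives the same grasp; the last joint's range is limited). The gripper opens to 85 mm and grips with 20 to 120 N. Pads are 22 mm wide; open, the fingers measure 114 mm over their backs; the gripper's body (76 mm by 85 mm) begins 54 mm behind the grasp point. The pads swing forward as they close: fully open they stand 13 mm farther back than shut.
Start: joints at [-74.336, 7.471, 85.268, -0, 87.261, -4.893], TCP at [210.711, -561.789, 231.292] pointing down, gripper open.
Joint ranges: [-169.43, 169.43], [-51.17, 129.36], [1.28, 143.12], [-76.62, 256.62], [0, 156.53], [-152.29, 152.29]. Speed limits (degrees/s): [136.94, 136.94, 159.86, 180, 180, 180].

INTERFACE

Orientations are given as [roll, pitch, yaw] about the fixed x, y, z axes, in that order (R = Rz(yaw) Ry(pitch) Rx(roll)).
In Python, from bench import status, viewer, job gives the robot as it stands.
- The arm moves only by the tool arm_command, never from a script. Its argument "targets" is a list that holds one entry, the list of rows, each a list of 7 numbers: the shift along the world's x, y, z in m, then the turn, a rotation vector about the world's x, y, z in rad, then the opening, from -1 (shut) to 1 (fully open). In form: [[[dx, dy, dz, rx, ry, rz, gripper], ...]]. A call has 1 to 10 rows; each row shifts and turns the commanded pose from where the row before left it; what a row does not reach is not made up. A row lasts 1/8 s, in which the tool goes at most 62.5 mm and 10.7 degrees, less where a joint would pass 70% of its speed; a pose out of reach is approached as far as the arm can. A call with a gripper value outside its range is refused whole. The fingers move at their own pace and stop on an object; "force" is the grip in N (left out, the last holds). Time passes only in rows, so rows that do not move let the fingers close. It gives the time, the measured TCP pose, the force, the opening and the grip force at its end, in the units of the state.
- status.sense(): the state, without advancing time (a new reading comes with each control period).
- viewer.snapshot(name): name is "scene" or "top" or "wrist"; returns the picture (420x560x3 uint8, red, green, blue); there is no depth.
- viewer.camera_model(name): a dict with "vertical_fov" (degrees; the focal length in pixels is half the picture's height over the tangent of half this angle, whatever the lens; pixels are square), "cx", "cy" (the principal point, pixels), "xyz" and "attitude" of the camera in the world. Camera axes: x right, y down, z forward; pixel columns grow to the right and rows downward; lengths in mm; the calibration is good to about 2 mm. A picture is of the moment at which its call begins: read the wrist's pose just before it. camera_model takes no time and is no camera call; for the wrist camera it gives the pose at the moment of the call.
- job.hand_in(): hands the job in; it is judged then, once.
The state is a dict: "time": time; "joint_pos": joint angles; "qd": joint speeds; "joint_efforts": joint torques, N m; "tool_pos": TCP position; "tcp_rot": TCP orientation; "ft_force": force on the tool from outside, world axes, zero at the start; "wrist_torque": the same for the moment, N m; "finger_gap": finger opening in mm; "grip_force": force on a finger pad.
Only numpy, scipy, OpenCV 4.12 (cv2) and the standard library are available. Lean on these libraries where they do the work, as an engineer would, in place of code of your own. Each camera call takes 0.05 s, during which the arm holds its last target. There are 200 camera calls.

## Working session

There is one attempt and no reset: what is moved stays moved. The work goes in short steps, Python scripts to look and compute and a tool call to move; the robot and the scene stay as the last step left them, time stands still between calls to the robot, and variables do not carry over. Pictures are saved under pics/ and viewed, at most 14 in all, crops included, and the job is handed in when it is done.

Besides the shell and the picture viewer there is one more tool, called after "Request:" in YAML: its name, and indented under it one key for each argument. arm_command: Moves the arm, as the interface text tells. Its arguments: {"type":"object","properties":{"targets":{"type":"array"},"force":{"type":"number"}},"required":["targets"]}

```bash
ls; mkdir -p pics
python3 - <<'E'
from bench import status, viewer, job
import cv2
print(status.sense())
for n in("top","scene","wrist"):
    print(n,viewer.camera_model(n)); cv2.imwrite(f"pics/{n}0.png",viewer.snapshot(n)[...,::-1])
E
```

```text
pics
{'time': 0.0, 'joint_pos': array([-7.43360301e+01,  7.51474471e+00,  8.53292256e+01, -8.00742814e-05,
        8.72608011e+01, -4.89231157e+00]), 'qd': array([ 0.03045358,  0.00604454, -0.04657286, -0.10492122, -0.01860662,
        0.04466605]), 'joint_efforts': array([ 4.37448443e-04, -5.69396496e+01, -5.00555241e+01, -4.04028742e-04,
        1.45590454e-02, -6.20222158e-05]), 'tool_pos': array([ 210.55696636, -561.26130769,  230.24872608]), 'tcp_rot': array([-1.79895603e+02, -8.85555689e-03,  2.05562773e+01]), 'ft_force': array([-0.60828389,  0.45381576, -0.10657737]), 'wrist_torque': array([ 0.03161543,  0.06130617, -0.01389365]), 'grip_force': 0.0, 'finger_gap': 85.03219842422564}
top {'vertical_fov': 45.17738185608118, 'cx': 287.74128222629776, 'cy': 196.22594923755162, 'xyz': array([ 144.90779881,  -33.87762009, 1544.31605317]), 'attitude': array([-170.30181058,    0.92643945,  -90.62601537])}
scene {'vertical_fov': 50.744451918548044, 'cx': 277.2702492542225, 'cy': 208.02036767776758, 'xyz': array([1038.38807452, -530.37677766,  817.47685868]), 'attitude': array([-134.45947258,   -0.18927831,   51.95302061])}
wrist {'vertical_fov': 70.34275341247854, 'cx': 282.8772067430782, 'cy': 207.50205371558255, 'xyz': array([ 289.10495846, -531.60103005,  371.44492944]), 'attitude': array([ 1.61090023e+02,  9.90746146e-02, -6.94400347e+01])}
```

View pics/top0.png

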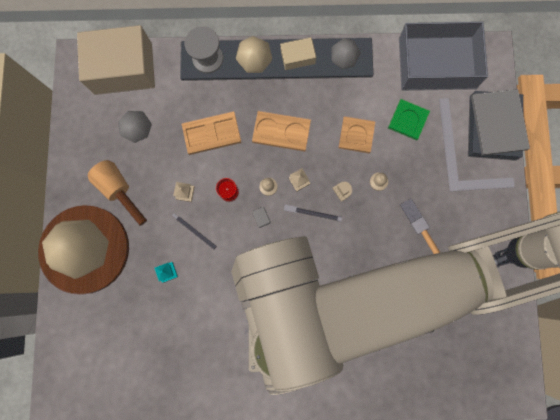

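View pics/scene0.png

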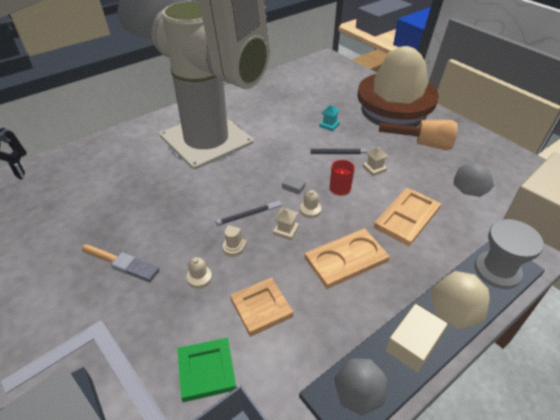

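The top view shows, left to right in the stone row: pinnacle (183,190), candle (228,190), finial (268,186), pinnacle (299,179), half-column (343,190) and finial (379,181). The boards are square (211,132), round (282,130) and dee (357,135). The green and turquoise look-alikes are at (409,119) and (166,272).

```bash
cat > h.py <<'E'
import numpy as np, cv2
from scipy.spatial.transform import Rotation as R
from bench import status, viewer
def cam(n):
    m=viewer.camera_model(n); f=210/np.tan(np.radians(m["vertical_fov"]/2))
    return dict(f=f,c=np.array([m["cx"],m["cy"]]),t=np.array(m["xyz"]),R=R.from_euler("xyz",m["attitude"],degrees=True).as_matrix())
def ray(c,p):
    d=np.append((np.asarray(p,float)-c["c"])/c["f"],1); return c["R"]@d
def onz(c,p,z):
    d=ray(c,p); return c["t"]+d*(z-c["t"][2])/d[2]
def proj(c,X):
    q=c["R"].T@(np.asarray(X,float)-c["t"]); return c["f"]*q[:2]/q[2]+c["c"]
def tri(c1,p1,c2,p2):
    A=[];b=[]
    for c,p in((c1,p1),(c2,p2)):
        d=ray(c,p);d/=np.linalg.norm(d);P=np.eye(3)-np.outer(d,d);A.append(P);b.append(P@c["t"])
    return np.linalg.lstsq(np.vstack(A),np.hstack(b),rcond=None)[0]
E
python3 - <<'E'
from h import *
t=cam("top");s=cam("scene")
for n,p,q,z in[("pinA",(182,190),(376,160),40),("candle",(228,190),(342,176),78),("finA",(268,186),(311,203),37),("pinB",(299,179),(286,221),40),("half",(343,190),(234,238),40),("finB",(379,181),(199,269),37),("bsq",(211,132),(408,215),20),("bro",(282,130),(347,257),20),("bd",(357,135),(261,305),20),("green",(409,119),(207,367),20),("wristcorner",(292,209),(280,205),0)]:
    print(n,onz(t,p,z).round(),tri(t,p,s,q).round(),)
print(proj(t,[0,0,0]),proj(s,[0,0,0]))
E
```

```text
pinA [426. 309.  40.] [427. 311.  30.]
candle [417. 164.  78.] [426. 171.  41.]
finA [435.  47.  37.] [439.  50.  22.]
pinB [455. -47.  40.] [457. -46.  31.]
half [ 419. -180.   40.] [ 422. -179.   28.]
finB [ 446. -290.   37.] [ 449. -291.   25.]
bsq [614. 227.  20.] [617. 229.   9.]
bro [617.   4.  20.] [621.   5.  10.]
bd [ 597. -230.   20.] [ 601. -231.    8.]
green [ 646. -395.   20.] [ 650. -395.   11.]
wristcorner [369. -25.   0.] [375. -14.   2.]
[285.2753402  332.14940952] [205.54369236 138.28412486]
```

Request:
arm_command:
  targets:
    - [[0.033,0.038,0.006,0,0,-0.0358,1],[0.033,0.038,0.006,0,0,-0.0358,1],[0.033,0.038,0.006,0,0,-0.0358,1],[0.033,0.038,0.006,0,0,-0.0358,1],[0.033,0.038,0.006,0,0,-0.0358,1],[0.033,0.038,0.006,0,0,-0.0358,1],[0.033,0.038,0.006,0,0,-0.0358,1],[0.033,0.038,0.006,0,0,-0.0358,1],[0.033,0.038,0.006,0,0,-0.0358,1],[0.033,0.038,0.006,0,0,-0.0358,1]]

```text
time: 1.4
tool_pos: [541.5, -180.3, 291.2]
tcp_rot: [-180.0, 0.0, -0.0]
ft_force: [0.8, -0.6, -0.4]
finger_gap: 85.5
grip_force: 0.0
```

Request:
arm_command:
  targets:
    - [[0,0,0,0,0,0,1],[0,0,0,0,0,0,1]]

```text
time: 1.65
tool_pos: [540.4, -181.8, 290.8]
tcp_rot: [180.0, 0.1, 0.1]
ft_force: [-0.8, -0.1, -1.1]
finger_gap: 85.2
grip_force: 0.0
```

Run:
```python
from h import *
import pickle
s=status.sense();print(s["time"],s["tool_pos"],s["tcp_rot"])
c=cam("wrist");im=viewer.snapshot("wrist");cv2.imwrite("pics/w1.png",im[...,::-1]);pickle.dump(c,open("w1.pkl","wb"));print(c)
```

```text
1.65 [ 540.4190702  -181.79117422  290.80159914] [1.79997263e+02 5.87889577e-02 1.00310671e-01]
{'f': np.float64(298.00993349293435), 'c': array([282.87720674, 207.50205372]), 't': array([ 624.38213578, -181.1179889 ,  431.79246886]), 'R': array([[ 1.82366264e-03, -9.45616004e-01, -3.25279952e-01],
       [-9.99998298e-01, -1.81560502e-03, -3.28315272e-04],
       [-2.80119736e-04,  3.25279997e-01, -9.45617706e-01]])}
```

Request:
arm_command:
  targets:
    - [[0,0.055,0,0,0,0,1],[0,0.055,0,0,0,0,1],[0,0.055,0,0,0,0,1],[0,0.055,0,0,0,0,1],[0,0.055,0,0,0,0,1],[0,0.055,0,0,0,0,1],[0,0.055,0,0,0,0,1],[0,0,0,0,0,0,1],[0,0,0,0,0,0,1]]

```text
time: 2.82
tool_pos: [540.8, 201.9, 291.0]
tcp_rot: [180.0, 0.0, 0.0]
ft_force: [0.0, 0.3, 0.2]
finger_gap: 85.1
grip_force: 0.0
```

Run:
```python
from h import *
import pickle
s=status.sense();print(s["time"],s["tool_pos"],s["tcp_rot"])
c=cam("wrist");im=viewer.snapshot("wrist");cv2.imwrite("pics/w2.png",im[...,::-1]);pickle.dump(c,open("w2.pkl","wb"))
```

```text
2.825 [540.76145016 201.93305158 291.01363162] [1.79952221e+02 2.29923984e-02 4.64172078e-03]
```

View pics/w1.png

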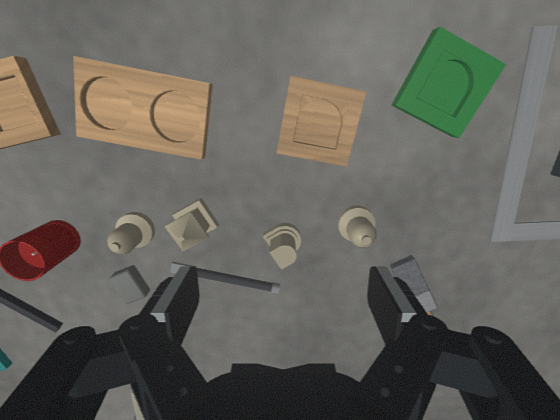

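View pics/w2.png

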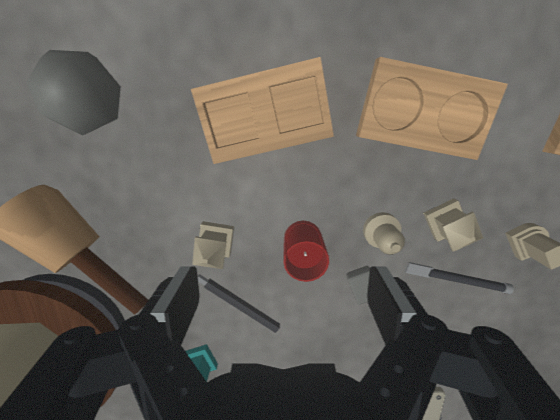

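Wrist view 1 shows round board (143,107), dee board (321,120) with its round end up and right, green copy (449,82), finial (127,233), pinnacle (190,225), half-column (284,247) and finial (358,228). View 2 shows the square board (262,110), round board (433,108), pinnacle (213,245), candle (305,250) and finial (385,233).

Run:
```python
from h import *
import pickle
out=np.zeros((590,800,3),np.uint8)
for k,f in enumerate(("w1","w2")):
    c=pickle.load(open(f+".pkl","rb"));im=cv2.imread(f"pics/{f}.png");hsv=cv2.cvtColor(im,cv2.COLOR_BGR2HSV)
    m=cv2.inRange(hsv,(8,75,110),(22,200,255));m[170:]=0
    m=cv2.morphologyEx(m,cv2.MORPH_CLOSE,np.ones((9,9)))
    for q in cv2.findContours(m,0,2)[0]:
        if cv2.contourArea(q)<3000:continue
        h=cv2.convexHull(q);a=h
        for e in np.linspace(2,15,30):
            a=cv2.approxPolyDP(h,e,True)
            if len(a)==4:break
        a=a[:,0].astype(float)
        # refine: fit lines through hull-contour points near each side
        P=q[:,0].astype(float);L=[]
        for i in range(4):
            u,v=a[i],a[(i+1)%4];d=(v-u)/np.linalg.norm(v-u);n=np.array([-d[1],d[0]])
            s=(P-u)@d;r=(P-u)@n;g=(s>8)&(s<np.linalg.norm(v-u)-8)&(abs(r)<3)
            x=cv2.fitLine(P[g].astype(np.float32),cv2.DIST_HUBER,0,.01,.01).ravel();L.append(np.cross([x[2],x[3],1],[x[2]+x[0],x[3]+x[1],1]))
        C=[np.cross(L[i-1],L[i]) for i in range(4)];C=np.array([x[:2]/x[2] for x in C])
        for z in(20,):
            W=np.array([onz(c,p,z)[:2] for p in C]);E=np.roll(W,-1,0)-W
            print(f,C.round(0).tolist(),z,W.mean(0).round(1),np.linalg.norm(E,axis=1).round(1),(np.degrees(np.arctan2(E[:,1],E[:,0]))%90).round(1))
def crop(im,x,y,w,h,s):return cv2.resize(im[y:y+h,x:x+w],None,fx=s,fy=s,interpolation=cv2.INTER_CUBIC)
a=cv2.imread("pics/w1.png");b=cv2.imread("pics/w2.png")
for i,(im,x,y) in enumerate([(a,95,200),(a,157,190),(a,250,215),(a,325,195),(b,180,215)]):
    t=crop(im,x,y,66,66,4);r,q=divmod(i,3);out[r*270:r*270+264,q*267:q*267+264]=t
out[270:270+264,534:534+264]=crop(b,352,205,66,66,4)
cv2.imwrite("pics/st.png",out)
```

```text
w1 [[291.0, 76.0], [365.0, 92.0], [345.0, 166.0], [276.0, 152.0]] 20 [ 601.9 -229.7] [97.6 97.7 97.6 98.3] [78.8 78.9 79.1 78.9]
w1 [[73.0, 56.0], [209.0, 83.0], [201.0, 159.0], [76.0, 135.0]] 20 [617.7   5.7] [169.5  98.8 168.1  97.2] [79.7 78.7 79.1 79.6]
w2 [[377.0, 56.0], [506.0, 84.0], [477.0, 159.0], [357.0, 135.0]] 20 [618.3   9.7] [172.2  98.1 171.9  98.3] [79.2 79.7 79.3 79.9]
w2 [[319.0, 57.0], [333.0, 136.0], [214.0, 163.0], [191.0, 90.0]] 20 [615.  227.9] [ 98.8 167.6  97.2 167.5] [13.4 12.6 13.3 13.1]
```

View pics/st.png

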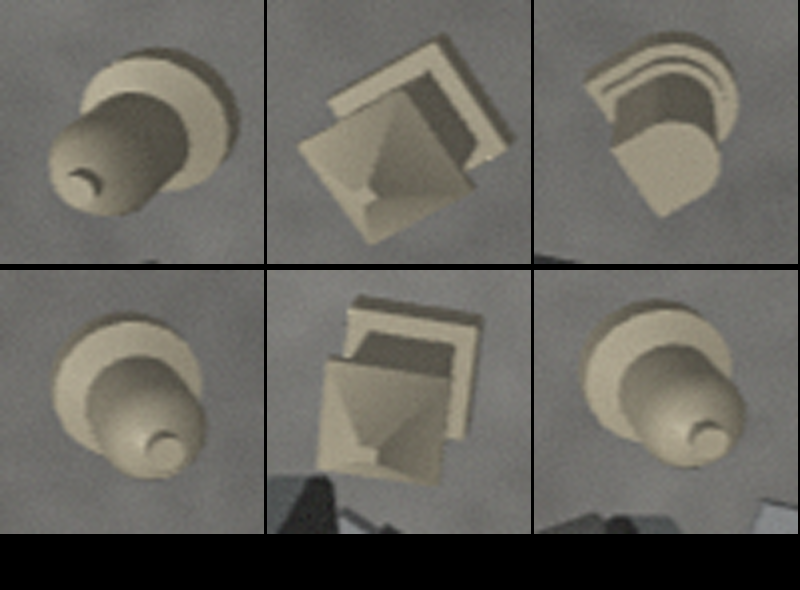

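The crops show the finial buttons, pinnacle apexes and eaves corners, and the half-column's flat facing lower left: its corners are at crop (78,150) and (128,215). Next I turn these into positions.

Run:
```python
from h import *
import pickle
c1,c2=[pickle.load(open(f+".pkl","rb")) for f in("w1","w2")]
P=lambda x,y,a,b:(a/4+x,b/4+y)
ang=lambda u,v:np.degrees(np.arctan2(v[1]-u[1],v[0]-u[0]))
print("finA",tri(c1,P(95,200,87,185),c2,P(352,205,177,170)).round(1),onz(c1,P(95,200,87,185),68).round(1),onz(c2,P(352,205,177,170),68).round(1))
print("finB",onz(c1,P(325,195,165,180),68).round(1))
for n,c,x,y,ap,E in[("pinB",c1,157,190,(103,195),[(32,147),(206,187),(108,243)]),("pinA",c2,180,215,(103,185),[(63,90),(171,212),(183,108),(50,200)])]:
    print(n,onz(c,P(x,y,*ap),76).round(1))
    W=[onz(c,P(x,y,*e),50)[:2] for e in E]
    print(" mid",((W[0]+W[1])/2).round(1),[(np.linalg.norm(W[i]-W[2]).round(1),(ang(W[i],W[2])%90).round(1)) for i in(0,1)])
a=onz(c1,P(250,215,78,150),62);b=onz(c1,P(250,215,128,215),62);r=onz(c1,P(250,215,186,172),62)
print("half",a.round(1),b.round(1),np.linalg.norm(a-b),"yaw",ang(a,b)-90,ang(a,b)+90,ang(b,r),"ctr",((a+b)/2).round(1))
im=cv2.imread("pics/w1.png");cv2.imwrite("pics/dee.png",cv2.resize(im[65:175,265:375],None,fx=4,fy=4,interpolation=cv2.INTER_CUBIC))
# candle
t=cv2.imread("pics/w2.png");m=cv2.inRange(cv2.cvtColor(t,cv2.COLOR_BGR2HSV),(0,150,60),(8,255,255))
print("candle rim",onz(c2,(307,262),78).round(),"all",cv2.boundingRect(cv2.findNonZero(m)))
```

```text
finA [440.2  46.6  62.6] [443.4  43.2  68. ] [442.4  48.8  68. ]
finB [ 453.4 -293.1   68. ]
pinB [458.5 -50.2  76. ]
 mid [457.  -47.5] [(np.float64(43.2), np.float64(31.2)), (np.float64(42.7), np.float64(30.9))]
pinA [425.9 306.2  76. ]
 mid [424.6 307.3] [(np.float64(42.3), np.float64(80.5)), (np.float64(42.3), np.float64(80.5))]
half [ 431.3 -162.9   62. ] [ 405.7 -180.2   62. ] 30.878579815735 yaw -235.87254590544808 -55.87254590544808 -49.75979360992525 ctr [ 418.5 -171.5   62. ]
candle rim [426. 170.  78.] all (285, 223, 44, 58)
```

View pics/dee.png

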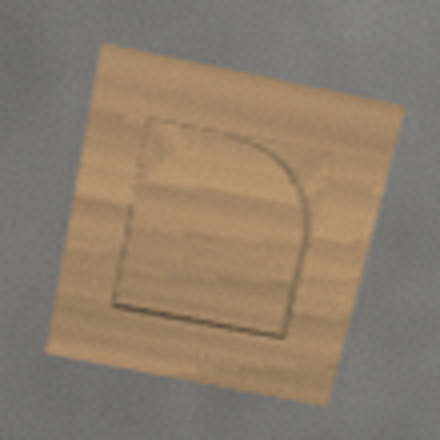

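The dee crop shows straight edges at the left and bottom and an arc at the upper right. The upper-left corner is unclear, so I'll enhance the contrast.

Run:
```python
import cv2,numpy as np
im=cv2.imread("pics/w1.png")
o=[]
for x,y in((270,70),(390,25)):
    g=cv2.cvtColor(im[y:y+100,x:x+115],cv2.COLOR_BGR2GRAY) if x==270 else im[y:y+100,x:x+115,1]
    g=cv2.resize(g,None,fx=3.4,fy=3.4,interpolation=cv2.INTER_CUBIC)
    o.append(cv2.createCLAHE(6,(4,4)).apply(g))
cv2.imwrite("pics/dee2.png",np.hstack(o))
```

```text
(no output)
```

View pics/dee2.png

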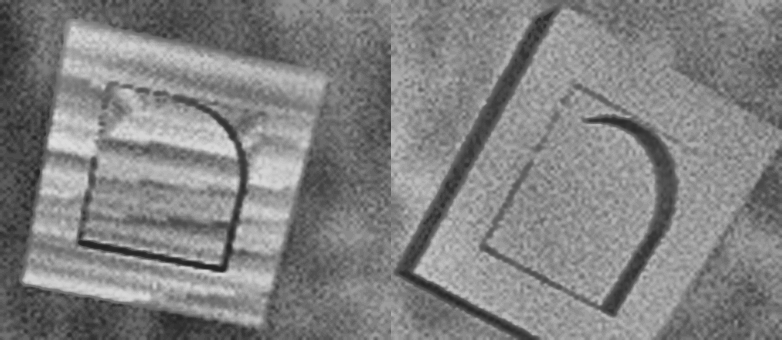

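The enhanced crop confirms the D's round end points up in the picture, which is board yaw −11°. The faint corner lines are only seams. I start with the finial at (441, 46.5) and turn the tool to yaw 90.

Request:
arm_command:
  targets:
    - [[-0.0111,-0.0173,-0.0157,0,0,0.1745,1],[-0.0111,-0.0173,-0.0157,0,0,0.1745,1],[-0.0111,-0.0173,-0.0157,0,0,0.1745,1],[-0.0111,-0.0173,-0.0157,0,0,0.1745,1],[-0.0111,-0.0173,-0.0157,0,0,0.1745,1],[-0.0111,-0.0173,-0.0157,0,0,0.1745,1],[-0.0111,-0.0173,-0.0157,0,0,0.1745,1],[-0.0111,-0.0173,-0.0157,0,0,0.1745,1],[-0.0111,-0.0173,-0.0157,0,0,0.1745,1],[0,0,0,0,0,0,1]]

```text
time: 4.12
tool_pos: [439.4, 45.3, 148.8]
tcp_rot: [-179.9, 0.0, 89.8]
ft_force: [0.9, 0.9, -0.1]
finger_gap: 85.3
grip_force: 0.0
```

Request:
arm_command:
  targets:
    - [[0,0,0,0,0,0,1],[0,0,0,0,0,0,1]]

```text
time: 4.38
tool_pos: [441.7, 47.6, 151.0]
tcp_rot: [179.9, -0.0, 89.9]
ft_force: [-0.1, 0.4, 0.3]
finger_gap: 85.1
grip_force: 0.0
```

Run:
```python
from h import *
s=status.sense();print(s["time"],s["tool_pos"],s["tcp_rot"],s["joint_pos"])
c=cam("wrist");cv2.imwrite("pics/w3.png",viewer.snapshot("wrist")[...,::-1])
for X in((441,46.6,68),(441,46.6,50),(441,46.6,0)):print(X,proj(c,X).round(1))
import pickle;pickle.dump(c,open("w3.pkl","wb"))
```

```text
4.375 [441.7054209   47.62316859 151.00101999] [ 1.79904507e+02 -8.61453312e-03  8.98865192e+01] [-4.71790839e-01 -1.45584129e+01  1.14857545e+02  9.36523208e-03
  7.96054304e+01 -3.59984934e-01]
(441, 46.6, 68) [281.6 217.4]
(441, 46.6, 50) [281.7 210. ]
(441, 46.6, 0) [281.7 193.7]
```

View pics/w3.png

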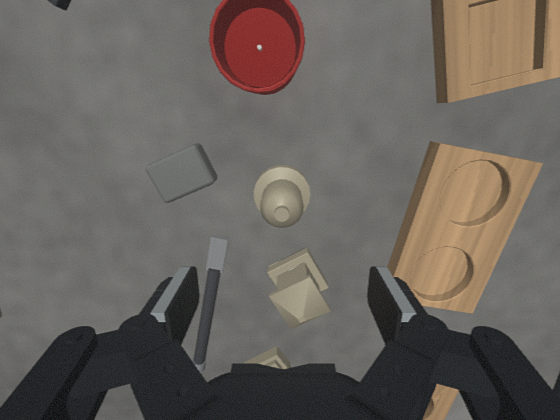

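The finial sits centred between the fingers, button at (281,213), a few pixels up from the prediction, so y is about 49. The grey block's near edge is at (215,180), so I open only part way going down.

Request:
arm_command:
  targets:
    - [[0,0.0015,-0.027,0,0,0,0.5],[0,0,-0.027,0,0,0,0.5],[0,0,-0.027,0,0,0,0.5],[0,0,-0.026,0,0,0,0.5],[0,0,-0.026,0,0,0,0.5],[0,0,0,0,0,0,0.5],[0,0,0,0,0,0,-1],[0,0,0,0,0,0,-1],[0,0,0,0,0,0,-1],[0,0,0,0,0,0,-1]]
  force: 50

```text
time: 5.68
tool_pos: [442.3, 49.1, 18.7]
tcp_rot: [179.8, -0.0, 90.0]
ft_force: [0.2, 1.2, 7.6]
finger_gap: 37.0
grip_force: 50.9
```

Request:
arm_command:
  targets:
    - [[0,0,0,0,0,0,-1],[0,0,0,0,0,0,-1],[0,0,0,0,0,0,-1],[0,0,0,0,0,0,-1]]

```text
time: 6.18
tool_pos: [442.3, 49.1, 18.7]
tcp_rot: [179.8, -0.0, 90.0]
ft_force: [-1.0, 0.0, 6.5]
finger_gap: 36.9
grip_force: 50.9
```

Gripped at 37 mm. Lift, carry to the far round recess, then look before lowering.

Request:
arm_command:
  targets:
    - [[0,0,0.03,0,0,0,-1],[0,0,0.05,0,0,0,-1],[0.037,0.0006,0.01,0,0,0,-1],[0.037,0.0006,0,0,0,0,-1],[0.037,0.0006,0,0,0,0,-1],[0.037,0.0006,0,0,0,0,-1],[0.036,0.0006,0,0,0,0,-1],[0,0,-0.03,0,0,0,-1],[0,0,0,0,0,0,-1],[0,0,0,0,0,0,-1]]

```text
time: 7.42
tool_pos: [624.5, 52.1, 77.5]
tcp_rot: [-180.0, -0.0, 90.0]
ft_force: [0.2, 0.6, -0.7]
finger_gap: 36.6
grip_force: 51.0
```

Run:
```python
from h import *
s=status.sense();print(s["time"],s["tool_pos"],s["tcp_rot"],s["finger_gap"])
c=cam("wrist");im=viewer.snapshot("wrist")[...,::-1].copy()
for X in((626.4,51.9,20),):
    for a in np.arange(0,6.28,.2):cv2.circle(im,tuple(int(v) for v in proj(c,np.add(X,[33*np.cos(a),33*np.sin(a),0]))),0,(255,0,0),-1)
tp=s["tool_pos"]
print(proj(c,tp+[0,0,-18]),proj(c,tp+[0,0,50]))
cv2.imwrite("pics/w4.png",im)
```

```text
7.425 [624.52158116  52.06200775  77.54177264] [-1.79982450e+02 -8.33223953e-04  9.00304636e+01] 36.60300805528733
[282.69325222 254.5082797 ] [282.66676113 339.08844492]
```

View pics/w4.png

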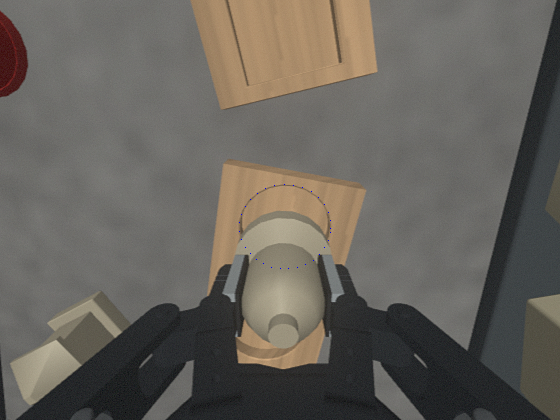

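The foot's top arc is at (284,212), and the drawn recess ring around (285,227) agrees with the board. Aligned to about 2 mm, so I lower it.

Request:
arm_command:
  targets:
    - [[0.001,0,-0.02,0,0,0,-1],[0,0,-0.02,0,0,0,-1],[0,0,-0.009,0,0,0,-1],[0,0,0,0,0,0,-1],[0,0,0,0,0,0,-1]]

```text
time: 8.1
tool_pos: [625.4, 52.0, 27.3]
tcp_rot: [-180.0, 0.0, 90.0]
ft_force: [0.6, 0.5, -1.4]
finger_gap: 36.6
grip_force: 51.3
```

Request:
arm_command:
  targets:
    - [[0,0,-0.001,0,0,0,-1],[0,0,0,0,0,0,-1],[0,0,0,0,0,0,0.4],[0,0,0,0,0,0,0.4],[0,0,0,0,0,0,0.4],[0,0,0,0,0,0,0.4]]

```text
time: 8.85
tool_pos: [625.9, 52.0, 27.1]
tcp_rot: [180.0, -0.0, 90.0]
ft_force: [-0.2, -0.2, -0.3]
finger_gap: 59.8
grip_force: 0.0
```

Request:
arm_command:
  targets:
    - [[0,0,0.04,0,0,0,0.5],[0,0,0.05,0,0,0,0.5],[0,0,0.05,0,0,0,0.5],[0,0,0,0,0,0,0.5]]

```text
time: 9.35
tool_pos: [629.4, 52.0, 173.6]
tcp_rot: [179.4, -0.0, 90.0]
ft_force: [0.2, -0.4, 0.1]
finger_gap: 63.9
grip_force: 0.0
```

Request:
arm_command:
  targets:
    - [[-0.0174,-0.0348,0,0,0,0,0.5],[-0.0174,-0.0348,0,0,0,0,0.5],[-0.0174,-0.0348,0,0,0,0,0.5],[-0.0174,-0.0348,0,0,0,0,0.5],[-0.0174,-0.0348,0,0,0,0,0.5],[-0.0174,-0.0348,0,0,0,0,0.5],[-0.0174,-0.0348,0,0,0,0,0.5],[-0.0174,-0.0348,0,0,0,0,0.5],[-0.0174,-0.0348,0,0,0,0,0.5],[-0.0174,-0.0348,0,0,0,0,0.5]]

```text
time: 10.6
tool_pos: [450.7, -296.7, 166.0]
tcp_rot: [-179.9, -0.0, 90.0]
ft_force: [-0.0, 1.1, 0.0]
finger_gap: 63.8
grip_force: 0.0
```

Request:
arm_command:
  targets:
    - [[0,0,0,0,0,0,0.5],[0,0,0,0,0,0,0.5],[0,0,0,0,0,0,0.5]]

```text
time: 10.98
tool_pos: [452.2, -295.0, 166.7]
tcp_rot: [-180.0, -0.0, 90.1]
ft_force: [0.6, 0.1, 0.6]
finger_gap: 63.8
grip_force: 0.0
```

```bash
cat > find.py <<'E'
# cream blob nearest the expected pixel: foot outline against prediction
from h import *
import sys,pickle
def look(tag,X):
    s=status.sense();print(s["time"],s["tool_pos"].round(1),s["tcp_rot"].round(1))
    c=cam("wrist");im=viewer.snapshot("wrist")[...,::-1].copy();cv2.imwrite(f"pics/{tag}.png",im);pickle.dump(c,open(tag+".pkl","wb"))
    m=cv2.inRange(cv2.cvtColor(im,cv2.COLOR_BGR2HSV),(15,35,90),(32,110,255))
    p=proj(c,np.add(X,[0,0,30]));n,l,st,_=cv2.connectedComponentsWithStats(m)
    k=l[int(p[1]),int(p[0])];print("pred",[proj(c,np.add(X,[0,0,z])).round(1).tolist() for z in(0,37,68)],"bbox",st[k] if k else None)
    return c,im,(l==k)
E
python3 - <<'E'
from find import *
c,im,m=look("w5",(452,-295.5,0))
E
```

```text
10.975 [ 452.2 -295.   166.7] [-180.    -0.    90.1]
pred [[282.6, 189.2], [282.6, 199.5], [282.5, 210.4]] bbox [ 256  162   53   59 2381]
```

Request:
arm_command:
  targets:
    - [[0,0.0015,-0.03,0,0,0,0.5],[0,0,-0.03,0,0,0,0.5],[0,0,-0.03,0,0,0,0.5],[0,0,-0.03,0,0,0,0.5],[0,0,-0.028,0,0,0,0.5],[0,0,0,0,0,0,0.5],[0,0,0,0,0,0,-1],[0,0,0,0,0,0,-1],[0,0,0,0,0,0,-1],[0,0,0,0,0,0,-1]]

```text
time: 12.28
tool_pos: [453.2, -295.3, 21.0]
tcp_rot: [179.8, 0.1, 90.0]
ft_force: [0.4, 0.8, 6.5]
finger_gap: 36.2
grip_force: 51.0
```

Request:
arm_command:
  targets:
    - [[0,0,0,0,0,0,-1],[0,0,0,0,0,0,-1]]

```text
time: 12.52
tool_pos: [453.2, -295.3, 21.0]
tcp_rot: [179.8, 0.1, 90.0]
ft_force: [1.2, 1.7, 7.0]
finger_gap: 36.6
grip_force: 51.0
```

Request:
arm_command:
  targets:
    - [[0,0,0.04,0,0,0,-1],[0,0,0.05,0,0,0,-1],[0.026,0.043,0,0,0,0,-1],[0.026,0.043,0,0,0,0,-1],[0.026,0.043,0,0,0,0,-1],[0.026,0.043,0,0,0,0,-1],[0.026,0.043,0,0,0,0,-1],[0.0265,0.0435,0,0,0,0,-1],[0,0,-0.03,0,0,0,-1],[0,0,0,0,0,0,-1]]

```text
time: 13.78
tool_pos: [605.9, -35.1, 76.1]
tcp_rot: [-179.7, -0.0, 90.1]
ft_force: [-0.6, 0.5, -3.1]
finger_gap: 36.2
grip_force: 51.1
```

Request:
arm_command:
  targets:
    - [[0,0,0,0,0,0,-1],[0,0,0,0,0,0,-1]]

```text
time: 14.02
tool_pos: [609.0, -36.8, 80.5]
tcp_rot: [179.9, 0.0, 90.0]
ft_force: [-0.2, -0.1, -2.4]
finger_gap: 36.5
grip_force: 51.1
```

Run:
```python
from find import *
s=status.sense();print(s["tool_pos"],s["finger_gap"])
c=cam("wrist");im=viewer.snapshot("wrist")[...,::-1].copy()
for X in((609.6,-36.5,20),(626.4,51.9,20)):
    for a in np.arange(0,6.28,.2):cv2.circle(im,tuple(int(v) for v in proj(c,np.add(X,[33*np.cos(a),33*np.sin(a),0]))),0,(255,0,0),-1)
b=s["tool_pos"]-[0,0,6]
for a in np.arange(0,6.28,.2):cv2.circle(im,tuple(int(v) for v in proj(c,np.add(b,[28*np.cos(a),28*np.sin(a),0]))),0,(0,0,255),-1)
cv2.imwrite("pics/w6.png",im)
```

```text
[608.98922546 -36.84872851  80.50888074] 36.520023517192634
```

View pics/w6.png

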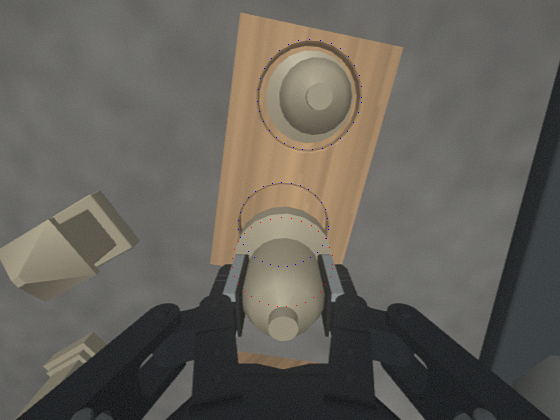

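The seated finial is inside its ring at (310,95), and the held foot's arc (283,208) lines up with the near recess ring. I lower it.

Request:
arm_command:
  targets:
    - [[0.0005,0,-0.02,0,0,0,-1],[0,0,-0.02,0,0,0,-1],[0,0,-0.01,0,0,0,-1],[0,0,0,0,0,0,-1],[0,0,0,0,0,0,-1]]

```text
time: 14.7
tool_pos: [607.8, -35.9, 28.8]
tcp_rot: [-179.8, -0.0, 90.0]
ft_force: [-7.3, 0.2, 10.3]
finger_gap: 36.3
grip_force: 52.5
```

Request:
arm_command:
  targets:
    - [[0,0,-0.0015,0,0,0,-1],[0,0,0,0,0,0,-1]]

```text
time: 14.95
tool_pos: [607.9, -35.9, 28.8]
tcp_rot: [-179.8, -0.0, 90.0]
ft_force: [-14.3, 0.4, 21.1]
finger_gap: 36.6
grip_force: 53.8
```

Request:
arm_command:
  targets:
    - [[0,0,0.001,0,0,0,-1],[0,0,0,0,0,0,0.4],[0,0,0,0,0,0,0.4],[0,0,0,0,0,0,0.4],[0,0,0,0,0,0,0.4]]

```text
time: 15.58
tool_pos: [608.7, -36.0, 28.2]
tcp_rot: [-180.0, -0.0, 90.0]
ft_force: [-1.1, -0.1, -0.5]
finger_gap: 59.8
grip_force: 0.0
```

Request:
arm_command:
  targets:
    - [[0,0,0.05,0,0,0,0.5],[0,0,0.05,0,0,0,0.5],[0,0,0.04,0,0,0,0.5],[0,0,0,0,0,0,0.5],[0,0,0,0,0,0,0.5]]

```text
time: 16.2
tool_pos: [608.5, -35.9, 167.8]
tcp_rot: [-180.0, -0.0, 90.0]
ft_force: [-0.7, -0.4, -1.3]
finger_gap: 64.5
grip_force: 0.0
```

Run:
```python
from find import *
s=status.sense();print(s["tool_pos"],s["ft_force"])
c=cam("wrist");im=viewer.snapshot("wrist")[...,::-1].copy()
for X in((609.6,-36.5,20),(626.4,51.9,20)):
    for a in np.arange(0,6.28,.2):cv2.circle(im,tuple(int(v) for v in proj(c,np.add(X,[33*np.cos(a),33*np.sin(a),0]))),0,(255,0,0),-1)
cv2.imwrite("pics/w7.png",cv2.resize(im[40:280,180:400],None,fx=2.5,fy=2.5,interpolation=cv2.INTER_CUBIC))
for X in((609.6,-36.5),(626.4,51.9)):print([proj(c,[*X,z]).round(1).tolist() for z in(20,76)])
```

```text
[608.50410915 -35.94134837 167.80476134] [-0.65683062 -0.44287166 -1.32988615]
[[283.9, 194.1], [284.1, 213.1]]
[[302.4, 101.1], [307.1, 100.2]]
```

View pics/w7.png

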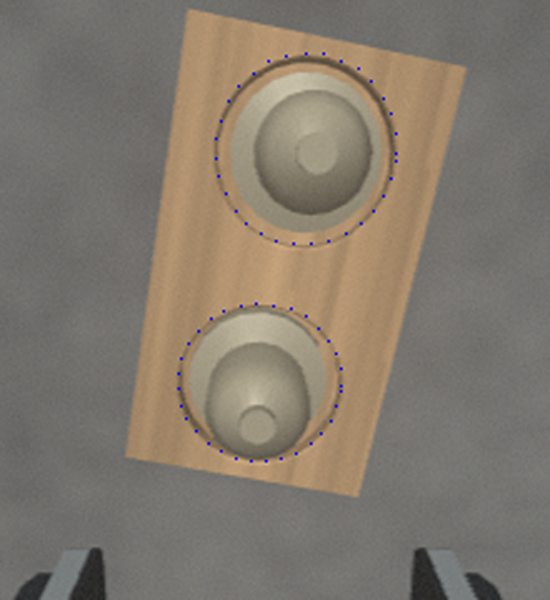

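Both finials are seated with their feet inside the rings. Next the middle pinnacle, at yaw 121.

Request:
arm_command:
  targets:
    - [[-0.0384,-0.0025,0,0,0,0.135,0.6],[-0.0384,-0.0025,0,0,0,0.135,0.6],[-0.0384,-0.0025,0,0,0,0.135,0.6],[-0.0384,-0.0025,0,0,0,0.135,0.6],[0,0,0,0,0,0,0.6],[0,0,0,0,0,0,0.6],[0,0,0,0,0,0,0.6]]

```text
time: 17.12
tool_pos: [455.7, -45.9, 168.2]
tcp_rot: [-180.0, -0.0, 120.9]
ft_force: [-0.8, 0.2, 0.4]
finger_gap: 68.7
grip_force: 0.0
```

```bash
cat >> find.py <<'E'
def box(c,X,yaw,parts):  # parts: (half, z) squares
    a=np.radians(yaw);r=np.array([[np.cos(a),-np.sin(a)],[np.sin(a),np.cos(a)]])
    Q=np.array([proj(c,[*(np.array(X[:2])+r@np.array([u*h,v*h])),z]) for h,z in parts for u in(-1,1) for v in(-1,1)])
    return np.hstack([Q.min(0),Q.max(0)]).round(1)
PIN=[(25,0),(25,14),(22,50),(0,76)]
def edges(m):
    p=cv2.findNonZero(m.astype(np.uint8))[:,0];return np.hstack([p.min(0),p.max(0)+1])
E
python3 - <<'E'
from find import *
X=(455.5,-47,0);c,im,m=look("w8",X)
print(edges(m),box(c,X,31,PIN),box(c,X,31,PIN[:2]),box(c,X,31,PIN[2:]))
q=max(cv2.findContours(m.astype(np.uint8),0,2)[0],key=cv2.contourArea)
print(cv2.approxPolyDP(q,2.5,True)[:,0].tolist())
E
```

```text
17.125 [455.7 -45.9 168.2] [-180.    -0.   120.9]
pred [[281.8, 188.8], [281.7, 199.1], [281.5, 209.9]] bbox [ 260  167   50   62 2896]
[260 167 310 229] [256.7 165.7 306.6 225.6] [256.7 165.7 306.6 215.2] [256.9 179.8 306.2 225.6]
[[261, 168], [260, 227], [306, 228], [307, 169]]
```

Request:
arm_command:
  targets:
    - [[0.0033,-0.0012,-0.03,0,0,0,0.6],[0,0,-0.03,0,0,0,0.6],[0,0,-0.03,0,0,0,0.6],[0,0,-0.03,0,0,0,0.6],[0,0,-0.03,0,0,0,0.6],[0,0,0,0,0,0,0.6],[0,0,0,0,0,0,-1],[0,0,0,0,0,0,-1],[0,0,0,0,0,0,-1],[0,0,0,0,0,0,-1]]

```text
time: 18.42
tool_pos: [459.9, -47.5, 20.1]
tcp_rot: [179.9, 0.1, 121.0]
ft_force: [-1.4, -0.8, 6.8]
finger_gap: 41.9
grip_force: 50.9
```

Request:
arm_command:
  targets:
    - [[0,0,0,0,0,0,-1],[0,0,0,0,0,0,-1]]

```text
time: 18.68
tool_pos: [459.9, -47.5, 20.1]
tcp_rot: [179.9, 0.1, 121.0]
ft_force: [0.1, 0.2, 7.3]
finger_gap: 42.0
grip_force: 50.9
```

A gap of 42 mm means the pads caught the roof's eaves. I open, go 5 mm lower and grip again on the shaft.

Request:
arm_command:
  targets:
    - [[0,0,0,0,0,0,0.6],[0,0,0,0,0,0,0.6],[0,0,0,0,0,0,0.6],[0,0,-0.005,0,0,0,0.6],[0,0,0,0,0,0,0.6],[0,0,0,0,0,0,-1],[0,0,0,0,0,0,-1],[0,0,0,0,0,0,-1],[0,0,0,0,0,0,-1]]

```text
time: 19.8
tool_pos: [458.5, -47.2, 13.7]
tcp_rot: [180.0, 0.0, 121.0]
ft_force: [-3.1, 0.8, 5.0]
finger_gap: 41.7
grip_force: 49.9
```

Request:
arm_command:
  targets:
    - [[0,0,0,0,0,0,-1],[0,0,0,0,0,0,-1]]

```text
time: 20.05
tool_pos: [458.6, -47.2, 13.7]
tcp_rot: [180.0, 0.0, 121.0]
ft_force: [-2.7, 1.2, 5.2]
finger_gap: 41.5
grip_force: 49.8
```

Still 41.5 mm, so the pads are taller than the shaft section and the 44 mm eaves take the grip. That is still a firm hold with the weight below it, so I grip higher, with the eaves mid-pad, and lift.

Request:
arm_command:
  targets:
    - [[0,0,0,0,0,0,0.6],[0,0,0,0,0,0,0.6],[0,0,0,0,0,0,0.6],[0,0,0.009,0,0,0,0.6],[0,0,0,0,0,0,0.6],[0,0,0,0,0,0,-1],[0,0,0,0,0,0,-1],[0,0,0,0,0,0,-1],[0,0,0,0,0,0,-1]]
  force: 60

```text
time: 21.18
tool_pos: [458.7, -47.2, 22.8]
tcp_rot: [180.0, 0.0, 121.0]
ft_force: [-2.0, 0.1, 5.5]
finger_gap: 42.0
grip_force: 60.3
```

Request:
arm_command:
  targets:
    - [[0,0,0,0,0,0,-1],[0,0,0,0,0,0,-1],[0,0,0.03,0,0,0,-1],[0,0,0.03,0,0,0,-1],[0,0,0,0,0,0,-1],[0,0,0,0,0,0,-1]]

```text
time: 21.92
tool_pos: [457.8, -47.0, 81.3]
tcp_rot: [-179.9, -0.1, 121.0]
ft_force: [0.4, -0.1, -1.6]
finger_gap: 41.9
grip_force: 61.0
```

Run:
```python
from find import *
s=status.sense();t=s["tool_pos"];c,im,m=look("w9",(t[0],t[1],t[2]+10))
q=max(cv2.findContours(m.astype(np.uint8),0,2)[0],key=cv2.contourArea)
print(cv2.approxPolyDP(q,2.5,True)[:,0].tolist(),s["finger_gap"])
print(box(c,t,31,[(25,t[2]-22),(25,t[2]-8)]))
cv2.imwrite("pics/w9c.png",cv2.resize(im[150:390,170:390],None,fx=2.5,fy=2.5))
```

```text
21.925 [457.8 -47.   81.3] [-1.799e+02 -1.000e-01  1.210e+02]
pred [[282.1, 280.4], [281.9, 333.1], [281.5, 409.8]] bbox [  232   213   104   136 12556]
[[242, 213], [239, 244], [243, 256], [232, 261], [236, 343], [271, 348], [327, 345], [335, 263], [333, 259], [323, 258], [328, 232], [325, 214]] 41.85771002903567
[235.7 212.6 328.6 300.1]
```

View pics/w9c.png

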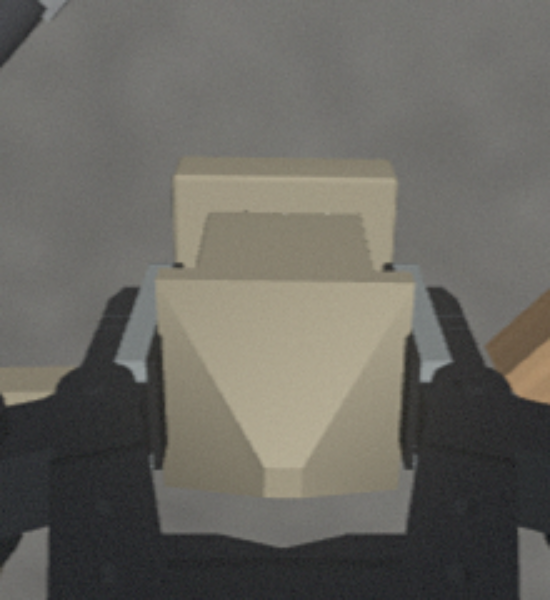

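Pinnacle held square and upright at the eaves, foot in view at crop rows 160–265. Carry it to the near square recess and turn it −18°.

Request:
arm_command:
  targets:
    - [[0,0,0.034,0,0,0,-1],[0.0278,0.0385,0,0,0,-0.0521,-1],[0.0278,0.0385,0,0,0,-0.0521,-1],[0.0278,0.0385,0,0,0,-0.0521,-1],[0.0278,0.0385,0,0,0,-0.0521,-1],[0.0278,0.0385,0,0,0,-0.0521,-1],[0.0278,0.0385,0,0,0,-0.0521,-1],[0,0,-0.035,0,0,0,-1],[0,0,0,0,0,0,-1],[0,0,0,0,0,0,-1]]

```text
time: 23.22
tool_pos: [624.5, 183.3, 80.8]
tcp_rot: [-179.9, 0.0, 103.0]
ft_force: [0.2, 1.2, -1.3]
finger_gap: 41.9
grip_force: 61.5
```

Request:
arm_command:
  targets:
    - [[0,0,0,0,0,0,-1],[0,0,0,0,0,0,-1]]

```text
time: 23.48
tool_pos: [626.1, 183.6, 83.0]
tcp_rot: [179.9, 0.0, 103.0]
ft_force: [0.4, -0.3, -1.5]
finger_gap: 41.9
grip_force: 61.5
```

```bash
cat >> find.py <<'E'
def held(tag,X,yaw,dz):
    s=status.sense();t=s["tool_pos"];c=cam("wrist");im=viewer.snapshot("wrist")[...,::-1].copy();cv2.imwrite(f"pics/{tag}.png",im)
    m=cv2.inRange(cv2.cvtColor(im,cv2.COLOR_BGR2HSV),(15,35,90),(32,82,255))
    n,l,st,_=cv2.connectedComponentsWithStats(m);p=proj(c,t+[0,0,10]);k=l[int(p[1]),int(p[0])]
    print(t.round(1),s["tcp_rot"].round(1),s["finger_gap"].round(1),"blob",st[k] if k else None,"foot box",box(c,t,s["tcp_rot"][2],[(25,t[2]-dz),(25,t[2]-dz+14)]),"goal-tool",(np.array(X)-t[:2]).round(1))
    return c,im
E
python3 - <<'E'
from find import *
held("w10",(625.2,184.2),13.1,22.8)
E
```

```text
Traceback (most recent call last):
  File "find.py", line 22, in held
    print(t.round(1),s["tcp_rot"].round(1),s["finger_gap"].round(1),"blob",st[k] if k else None,"foot box",box(c,t,s["tcp_rot"][2],[(25,t[2]-dz),(25,t[2]-dz+14)]),"goal-tool",(np.array(X)-t[:2]).round(1))
                                           ^^^^^^^^^^^^^^^^^^^^^
AttributeError: 'float' object has no attribute 'round'
```

Request:
arm_command:
  targets:
    - [[0,0,-0.02,0,0,0,-1],[0,0,-0.02,0,0,0,-1],[0,0,-0.008,0,0,0,-1],[0,0,0,0,0,0,-1],[0,0,0,0,0,0,-1]]

```text
time: 24.15
tool_pos: [625.0, 183.8, 32.8]
tcp_rot: [-180.0, -0.0, 103.1]
ft_force: [-0.0, 0.5, -1.9]
finger_gap: 41.6
grip_force: 61.7
```

Request:
arm_command:
  targets:
    - [[0,0,-0.0025,0,0,0,-1],[0,0,0,0,0,0,-1]]

```text
time: 24.4
tool_pos: [625.4, 183.8, 30.9]
tcp_rot: [180.0, 0.0, 103.1]
ft_force: [0.1, -0.1, -0.7]
finger_gap: 42.0
grip_force: 61.7
```

Request:
arm_command:
  targets:
    - [[0,0,-0.001,0,0,0,-1],[0,0,0,0,0,0,-1],[0,0,0,0,0,0,0.6],[0,0,0,0,0,0,0.6],[0,0,0,0,0,0,0.6],[0,0,0,0,0,0,0.6],[0,0,0.04,0,0,0,0.6],[0,0,0.05,0,0,0,0.6],[0,0,0.048,0,0,0,0.6]]

```text
time: 25.52
tool_pos: [625.1, 183.8, 169.4]
tcp_rot: [-180.0, -0.0, 103.1]
ft_force: [0.9, 1.1, -0.3]
finger_gap: 68.5
grip_force: 0.0
```

Request:
arm_command:
  targets:
    - [[-0.0402,0.0247,0,0,0,-0.0789,0.6],[-0.0402,0.0247,0,0,0,-0.0789,0.6],[-0.0402,0.0247,0,0,0,-0.0789,0.6],[-0.0402,0.0247,0,0,0,-0.0789,0.6],[-0.0402,0.0247,0,0,0,-0.0789,0.6],[0,0,0,0,0,0,0.6],[0,0,0,0,0,0,0.6],[0,0,0,0,0,0,0.6]]

```text
time: 26.52
tool_pos: [425.2, 306.8, 168.1]
tcp_rot: [180.0, 0.0, 80.4]
ft_force: [-0.1, -0.2, -0.4]
finger_gap: 68.3
grip_force: 0.0
```

```bash
sed -i 's/s\["finger_gap"\].round(1)/round(s["finger_gap"],1)/' find.py
python3 - <<'E'
from find import *
X=(425,307,0);c,im,m=look("w11",X)
print(edges(m),box(c,X,80.5,PIN),box(c,X,80.5,PIN[:2]))
q=max(cv2.findContours(m.astype(np.uint8),0,2)[0],key=cv2.contourArea)
print(cv2.approxPolyDP(q,2.5,True)[:,0].tolist())
E
```

```text
26.525 [425.2 306.8 168.1] [180.    0.   80.4]
pred [[282.5, 188.2], [282.5, 198.3], [282.5, 209.0]] bbox [ 259  165   49   60 2885]
[259 165 308 225] [257.5 165.  307.5 224.9] [257.5 165.  307.5 214.6]
[[260, 165], [260, 224], [305, 224], [307, 166]]
```

Request:
arm_command:
  targets:
    - [[0.0005,0,-0.03,0,0,0,0.6],[0,0,-0.03,0,0,0,0.6],[0,0,-0.03,0,0,0,0.6],[0,0,-0.03,0,0,0,0.6],[0,0,-0.025,0,0,0,0.6],[0,0,0,0,0,0,0.6],[0,0,0,0,0,0,-1],[0,0,0,0,0,0,-1],[0,0,0,0,0,0,-1],[0,0,0,0,0,0,-1]]

```text
time: 27.82
tool_pos: [426.0, 307.9, 24.6]
tcp_rot: [179.9, -0.1, 80.5]
ft_force: [-0.9, -1.1, 7.5]
finger_gap: 41.3
grip_force: 61.2
```

Request:
arm_command:
  targets:
    - [[0,0,0,0,0,0,-1],[0,0,0,0,0,0,-1]]

```text
time: 28.08
tool_pos: [426.0, 307.9, 24.6]
tcp_rot: [179.9, -0.1, 80.5]
ft_force: [-0.5, -0.7, 6.8]
finger_gap: 42.2
grip_force: 61.2
```

Request:
arm_command:
  targets:
    - [[0,0,0.044,0,0,0,-1],[0,0,0.05,0,0,0,-1],[0.0358,-0.0071,0,0,0,0.0789,-1],[0.0358,-0.0071,0,0,0,0.0789,-1],[0.0358,-0.0071,0,0,0,0.0789,-1],[0.0358,-0.0071,0,0,0,0.0789,-1],[0.0358,-0.0071,0,0,0,0.0789,-1],[0,0,-0.035,0,0,0,-1],[0,0,0,0,0,0,-1],[0,0,0,0,0,0,-1]]

```text
time: 29.32
tool_pos: [603.4, 272.0, 82.5]
tcp_rot: [-180.0, -0.0, 103.1]
ft_force: [-0.2, 0.5, -1.7]
finger_gap: 41.9
grip_force: 61.5
```

Request:
arm_command:
  targets:
    - [[0,0,0,0,0,0,-1],[0,0,0,0,0,0,-1]]

```text
time: 29.58
tool_pos: [604.4, 272.3, 83.5]
tcp_rot: [179.9, -0.0, 103.1]
ft_force: [-0.5, -0.5, -1.8]
finger_gap: 42.0
grip_force: 61.6
```

Run:
```python
from find import *
held("w12",(604.8,271.8),13.1,23.5)
```

```text
[604.4 272.3  83.5] [179.9  -0.  103.1] 42.0 blob [  232   211   102   158 13703] foot box [236.3 211.9 328.5 298.8] goal-tool [ 0.4 -0.5]
```

Foot row 211 against 212 predicted, so it is aligned. Lowering.

Request:
arm_command:
  targets:
    - [[0,0,-0.02,0,0,0,-1],[0,0,-0.02,0,0,0,-1],[0,0,-0.0095,0,0,0,-1],[0,0,0,0,0,0,-1],[0,0,0,0,0,0,-1]]

```text
time: 30.25
tool_pos: [602.9, 271.5, 32.1]
tcp_rot: [-179.9, 0.0, 103.1]
ft_force: [-5.8, -2.1, 8.0]
finger_gap: 41.8
grip_force: 62.9
```

Request:
arm_command:
  targets:
    - [[0,0,-0.0015,0,0,0,-1],[0,0,0,0,0,0,-1]]

```text
time: 30.5
tool_pos: [602.9, 271.6, 32.1]
tcp_rot: [-179.9, 0.0, 103.1]
ft_force: [-10.9, -6.4, 18.7]
finger_gap: 41.9
grip_force: 63.6
```

Request:
arm_command:
  targets:
    - [[0,0,0.001,0,0,0,-1],[0,0,0,0,0,0,0.6],[0,0,0,0,0,0,0.6],[0,0,0,0,0,0,0.6],[0,0,0,0,0,0,0.6],[0,0,0.04,0,0,0,0.6],[0,0,0.05,0,0,0,0.6],[0,0,0.046,0,0,0,0.6]]

```text
time: 31.5
tool_pos: [603.8, 271.8, 169.6]
tcp_rot: [180.0, -0.0, 103.1]
ft_force: [1.0, 0.6, 1.0]
finger_gap: 68.4
grip_force: 0.0
```

Request:
arm_command:
  targets:
    - [[-0.018,-0.0451,0,0,0,0.04,0.6],[-0.018,-0.0451,0,0,0,0.04,0.6],[-0.018,-0.0451,0,0,0,0.04,0.6],[-0.018,-0.0451,0,0,0,0.04,0.6],[-0.018,-0.0451,0,0,0,0.04,0.6],[-0.018,-0.0451,0,0,0,0.04,0.6],[-0.018,-0.0451,0,0,0,0.04,0.6],[-0.018,-0.0451,0,0,0,0.04,0.6],[-0.018,-0.0451,0,0,0,0.04,0.6],[-0.018,-0.0451,0,0,0,0.04,0.6]]

```text
time: 32.75
tool_pos: [423.2, -180.6, 168.3]
tcp_rot: [180.0, 0.1, 126.1]
ft_force: [-1.1, -1.6, 0.3]
finger_gap: 68.3
grip_force: 0.0
```

Request:
arm_command:
  targets:
    - [[0,0,0,0,0,0,0.6],[0,0,0,0,0,0,0.6],[0,0,0,0,0,0,0.6]]

```text
time: 33.12
tool_pos: [424.2, -178.2, 168.0]
tcp_rot: [180.0, -0.0, 126.0]
ft_force: [-0.5, 0.0, 0.7]
finger_gap: 68.4
grip_force: 0.0
```

Run:
```python
from find import *
X=(427,-184,0);c,im,m=look("w13",X)
print(edges(m))
q=max(cv2.findContours(m.astype(np.uint8),0,2)[0],key=cv2.contourArea)
print(cv2.approxPolyDP(q,2,True)[:,0].tolist())
a=np.radians(-54);e=np.array([np.cos(a),np.sin(a)]);f=np.array([-e[1],e[0]])
for n,u,v,z in(("foot flat L",-25,25,0),("foot flat R",-25,-25,0),("top flat",-16,16,62),("top flat",-16,-16,62),("top round",16,0,62),("foot flat top",-25,25,14),("",-25,-25,14)):
    print(n,proj(c,[*(np.array(X[:2])+u*e+v*f),z]).round(1))
cv2.imwrite("pics/w13c.png",cv2.resize(im[140:260,220:345],None,fx=4.5,fy=4.5,interpolation=cv2.INTER_CUBIC))
```

```text
33.125 [ 424.2 -178.2  168. ] [180.  -0. 126.]
pred [[281.3, 193.7], [281.1, 204.6], [281.0, 215.9]] bbox [ 257  169   50   60 2422]
[257 169 307 229]
[[259, 169], [257, 200], [264, 219], [276, 228], [290, 226], [303, 203], [306, 173]]
foot flat L [305.  170.9]
foot flat R [257.5 170.9]
top flat [299.5 196.1]
top flat [262.5 196.1]
top round [281.  230.2]
foot flat top [306.  173.8]
 [256.4 173.8]
```

View pics/w13c.png

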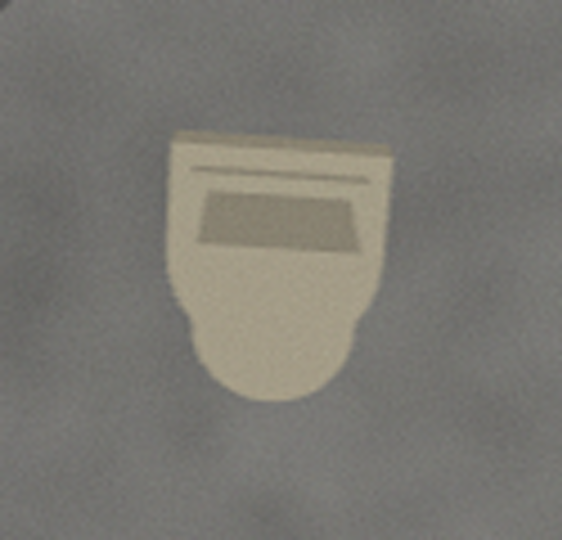

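The half-column's flat edge runs from crop (175,133) to (393,147), so it is turned about 3.5° clockwise of the tool. I turn the tool to yaw 122.5 and descend.

Request:
arm_command:
  targets:
    - [[-0.0005,0,-0.03,0,0,-0.061,0.6],[0,0,-0.03,0,0,0,0.6],[0,0,-0.03,0,0,0,0.6],[0,0,-0.03,0,0,0,0.6],[0,0,-0.027,0,0,0,0.6],[0,0,0,0,0,0,0.6],[0,0,0,0,0,0,-1],[0,0,0,0,0,0,-1],[0,0,0,0,0,0,-1],[0,0,0,0,0,0,-1]]

```text
time: 34.42
tool_pos: [424.7, -179.8, 22.7]
tcp_rot: [179.9, 0.1, 122.5]
ft_force: [0.2, 1.8, 6.8]
finger_gap: 30.9
grip_force: 60.1
```

Request:
arm_command:
  targets:
    - [[0,0,0,0,0,0,-1],[0,0,0,0,0,0,-1]]

```text
time: 34.67
tool_pos: [424.7, -179.8, 22.7]
tcp_rot: [179.9, 0.1, 122.5]
ft_force: [-1.3, 1.4, 7.9]
finger_gap: 31.3
grip_force: 60.2
```

Request:
arm_command:
  targets:
    - [[0,0,0.044,0,0,0,-1],[0,0,0.05,0,0,0,-1],[0.02875,-0.0083,0,0,0,0.135,-1],[0.02875,-0.0083,0,0,0,0.135,-1],[0.02875,-0.0083,0,0,0,0.135,-1],[0.02875,-0.0083,0,0,0,0.135,-1],[0.02875,-0.0083,0,0,0,0.135,-1],[0.02875,-0.0083,0,0,0,0.135,-1],[0,0,-0.035,0,0,0,-1],[0,0,0,0,0,0,-1]]

```text
time: 35.92
tool_pos: [593.2, -227.7, 76.4]
tcp_rot: [179.9, -0.4, 168.9]
ft_force: [-0.3, 0.3, -1.5]
finger_gap: 31.5
grip_force: 60.0
```

Request:
arm_command:
  targets:
    - [[0,0,0,0,0,0,-1],[0,0,0,0,0,0,-1],[0,0,0,0,0,0,-1]]

```text
time: 36.3
tool_pos: [596.4, -229.3, 81.5]
tcp_rot: [-180.0, 0.1, 168.9]
ft_force: [-0.9, -0.7, -2.7]
finger_gap: 31.4
grip_force: 60.0
```

Run:
```python
from find import *
c,im=held("w14",(596,-228.5),0,22)
s=status.sense();t=s["tool_pos"];y=np.radians(s["tcp_rot"][2]-180);e=np.array([np.cos(y),np.sin(y)]);f=np.array([-e[1],e[0]]);o=t[:2]+6*e
for z in(t[2]-22,t[2]-8):print("flat foot edge",proj(c,[*(o-25*e+25*f),z]).round(1),proj(c,[*(o-25*e-25*f),z]).round(1))
m=cv2.inRange(cv2.cvtColor(im,cv2.COLOR_BGR2HSV),(15,35,90),(32,82,255))
for col in(250,265,283,300,315):
    r=np.flatnonzero(m[:,col]);print(col,r[r>120][:3])
```

```text
[ 596.4 -229.3   81.5] [-1.800e+02  1.000e-01  1.689e+02] 31.4 blob [  238   218    92   137 10240] foot box [235.3 211.9 328.4 299.4] goal-tool [-0.4  0.8]
flat foot edge [324.5 221.1] [239.6 221.1]
flat foot edge [327.8 230.6] [236.  230.6]
250 [160 165 218]
265 [160 218 219]
283 [160 163 218]
300 [162 218 219]
315 [162 218 219]
```

Flat edge level at row 218, 3 px off, so I shift 1–1.5 mm and lower.

Request:
arm_command:
  targets:
    - [[0.001,0.0005,-0.02,0,0,0,-1],[0,0,-0.02,0,0,0,-1],[0,0,-0.0095,0,0,0,-1],[0,0,0,0,0,0,-1],[0,0,0,0,0,0,-1]]

```text
time: 36.98
tool_pos: [596.3, -228.2, 30.6]
tcp_rot: [180.0, -0.1, 168.9]
ft_force: [-5.6, 1.6, 10.4]
finger_gap: 31.4
grip_force: 61.4
```

Request:
arm_command:
  targets:
    - [[0,0,-0.001,0,0,0,-1],[0,0,0,0,0,0,-1]]

```text
time: 37.22
tool_pos: [596.5, -228.3, 30.5]
tcp_rot: [180.0, -0.1, 168.9]
ft_force: [-8.4, 2.9, 16.2]
finger_gap: 31.4
grip_force: 62.2
```

Request:
arm_command:
  targets:
    - [[0,0,0.001,0,0,0,-1],[0,0,0,0,0,0,0.6],[0,0,0,0,0,0,0.6],[0,0,0,0,0,0,0.6],[0,0,0,0,0,0,0.6],[0,0,0.04,0,0,0,0.6],[0,0,0.05,0,0,0,0.6],[0,0,0.05,0,0,0,0.6]]

```text
time: 38.22
tool_pos: [596.5, -228.4, 171.7]
tcp_rot: [180.0, -0.0, 168.9]
ft_force: [0.5, -0.7, 0.5]
finger_gap: 68.3
grip_force: 0.0
```

Request:
arm_command:
  targets:
    - [[-0.025,-0.025,0.02,0,0,-0.12,0.6],[-0.025,-0.025,0.02,0,0,-0.12,0.6],[-0.025,-0.025,0.02,0,0,-0.12,0.6],[-0.025,-0.025,0.02,0,0,-0.12,0.6],[-0.025,-0.025,0.02,0,0,-0.12,0.6],[-0.025,-0.025,0.02,0,0,-0.12,0.6],[0,0,0,0,0,0,0.6],[0,0,0,0,0,0,0.6]]

```text
time: 39.22
tool_pos: [446.9, -378.2, 290.1]
tcp_rot: [180.0, -0.0, 127.7]
ft_force: [-0.9, 0.4, 0.6]
finger_gap: 68.3
grip_force: 0.0
```

Run:
```python
from h import *
s=viewer.snapshot("scene")[...,::-1];t=viewer.snapshot("top")[...,::-1]
cv2.imwrite("pics/f_s.png",s);cv2.imwrite("pics/f_t.png",t)
a=cv2.resize(s[130:360,200:460],(452,400),interpolation=cv2.INTER_CUBIC);b=cv2.resize(t[90:210,160:400],(452,200),interpolation=cv2.INTER_CUBIC)
cv2.imwrite("pics/final.png",np.vstack([a,b]))
def red(im):
    m=cv2.inRange(cv2.cvtColor(np.ascontiguousarray(im),cv2.COLOR_BGR2HSV),(0,150,60),(8,255,255));return cv2.boundingRect(cv2.findNonZero(m))
print(red(s),red(cv2.imread("pics/scene0.png")),red(t),red(cv2.imread("pics/top0.png")))
```

```text
(331, 161, 23, 33) (331, 161, 23, 33) (56, 178, 182, 101) (49, 178, 189, 112)
```

View pics/final.png

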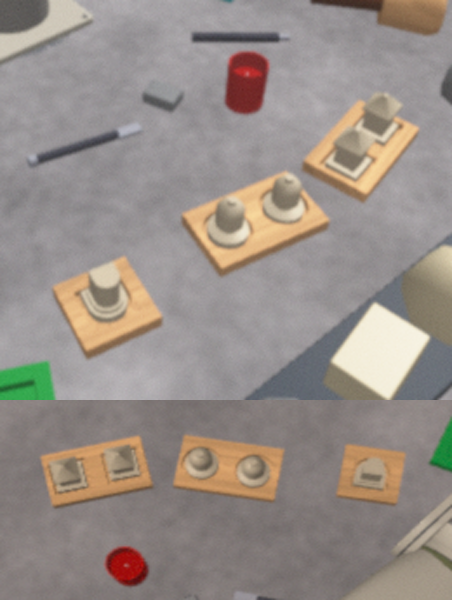

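The final views show all five stones upright in their recesses: half-column (105,290), finials (230,215) and (285,195), pinnacles (350,150) and (380,115). The candle's outline in the scene camera is unchanged.

```bash
python3 -c "
from bench import job
print(job.hand_in())"
```

```text
the job is handed in; nothing more can be done
None
```

I sorted all five stones upright into their recesses, left the candle glass standing where it was, and handed the job in at about 39 s of the 122 s; no verdict came back.

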